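Brace a jar with two bench dogs and unscrew its cap

TASK

Drop the two round bench dogs one by one into the two bores of the wooden board, so that the square jar on it cannot turn. Then unscrew the jar's tight cap anticlockwise, leaving the jar standing in its place, and stop turning soon after the thread lets go (about a quarter turn); lift the cap off and finish holding it in the gripper, level and still, a couple of centimetres above the jar's mouth. Do not let go at the end, and leave the other things on the table where they are.

Things in the scene. Friction and masses are not known exactly. Their poses are not given: they have to be found in the camera images.
- board: fixed wooden board, 170 x 130 x 34 mm (x, y, z), flat on the table; origin at the centre of its underside, z up. In its middle stands a round steel boss (28 mm across, 10 mm high) on which the jar stands. Two bores at x, y = (+53.5, -12) and (-53.5, +12) mm in the board's frame. It lies turned up to 0.4 rad either way.
- bore_far (a point): centre of the mouth of one bore, on the board's top face (34 mm above the table), at (+53.5, -12) mm in the board's frame: 32 mm wide, 26 mm deep, slightly chamfered; a dog fits with 2 mm all round
- bore_near (a point): centre of the mouth of the other bore, at (-53.5, +12) mm in the board's frame, same size
- dog_a: loose bench dog: plain round steel pin 28 mm across, 60 mm tall, 0.2 kg, standing on the table; origin at the centre of its lower end, z along it. Either dog fits either bore; fully in, it stands 8 mm above the table, 34 mm stick out, about 4 mm from a flat side of the jar. No room for a finger between dog and jar: close the fingers along the board's y
- dog_b: the second, identical bench dog
- jar: loose jar, square body 72 x 72 x 36 mm, round neck, 0.4 to 0.85 kg, standing on the board's boss (held 1 mm off the board), sides parallel to the board's within 0.06 rad; origin at the centre of its underside (35 mm above the table). It turns freely on the boss with the cap; dogs in the bores stop it after 0.2 to 0.4 rad. Only its weight holds it down: pulling before the thread is free lifts it
- jar_mouth (a point): centre of the jar's mouth, 56 mm above the jar's underside, 91 mm above the table. A rubber seal in it presses the cap up with 22 N and follows it 2 mm, so the cap is tight: up to about 0.7 N m
- cap: loose round ribbed cap, 58 mm across, 27.5 mm high, hollow; origin at the centre of its lower edge, 75.5 mm above the table when screwed on (7.5 mm above the tops of inserted dogs); its top is at 103 mm. Turned anticlockwise (from above) 0.75 rad relative to the jar it has risen 1.5 mm and is free to lift straight off; with the jar's slack the gripper turns about 1.4 rad
- cap_pointer (a point): outer end of the moulded pointer on the cap: 29 mm from its axis along its x, 14 mm above its lower edge; shows how far the cap is turned. The cap's x starts parallel to the jar's. At about 1.8 rad relative to the jar its lugs would strike the next thread ramps
- side_cutters: bystander: side cutters, 160 mm long, 13 mm thick, lying flat
- bolt_m10_0: bystander: hex bolt standing on its head, 52 mm tall
- hex_key_6: bystander: hex key, 112 mm long, lying flat
- marker: bystander: marker pen, 128 mm long, 20 mm thick, lying
- arbor_flange: bystander: steel flange with a collar, 90 mm across, 19 mm high, behind the board
- screwdriver_red: bystander: screwdriver, 216 mm long, 29 mm thick, lying at the right side
Mind the look-alikes: they are no part of the job. What is shaped like the cap but red is not meant. Leave any purple look-alike of the dog_b alone.

How it is judged:
By the outcome, as a careful person would: the job done as asked, in the order asked, and still so for the second after the job is handed in, while the arm keeps its last pose, push and grip.
It also fails if it takes over 67 s, if anything falls off the work surface, if the arm or the gripper's body presses on something with over 40 N, if the wrist force passes 120 N, or if a joint passes its speed limit or range.

ROBOT

A 6-joint arm with a two-finger parallel gripper is mounted at the origin on the work surface; the furniture and walls round the work are solid. World frame = base frame: x ahead of the robot, y to its left, z up, the work surface at z = 0. Lengths are in m, angles in rad, forces in N, time in s.
With the tool pointing down it reaches from about 0.35 to 0.975 m from the base axis. Payload 4.9 kg.
Tool frame: the origin (TCP) lies at the very end of the fingers, on their centre line; the grasp point (between the pads) lies 19 mm behind it (ctrl.grasp_offset is the distance from the TCP to the grasp point, in m); z points along the fingers, y is the line along which they close (so a half turn about z gives the same grasp; the last joint's range is limited). The gripper opens to 85 mm and grips with 20 to 120 N. Pads are 22 mm wide; open, the fingers measure 114 mm over their backs; the gripper's body (76 mm by 85 mm) begins 54 mm behind the grasp point. The pads swing forward as they close: fully open they stand 13 mm farther back than shut.
Start: joints at [-1.397, 0.053, 1.613, -0, 1.476, -0.119], TCP at [0.18, -0.598, 0.231] pointing down, gripper open.
Joint ranges: [-3.01, 3.01], [-1.01, 2.22], [0.06, 2.58], [-1.02, 4.17], [0.09, 2.62], [-3.14, 3.14]. Speed limits (rad/s): [2.57, 2.57, 3.14, 3.14, 3.14, 3.14].

INTERFACE

Orientations are given as a rotation vector (axis times angle).
In Python, from station import ctrl, optics gives the robot as it stands.
- The arm moves only by the shell command python3 -m handwheel 'ROWS' [OPENING] [FORCE]. ROWS is JSON, a list of rows, each an object of numbers: "tx", "ty", "tz": the shift along the tool's x, y, z in mm; "roll": the turn about the tool's z in rad. A call has 1 to 12 rows; each row shifts and turns the commanded pose from where the row before left it, along the tool's axes as they then stand; what a row does not reach is not made up. A row lasts 1/12 s, in which the tool goes at most 41.7 mm and 7.16 degrees, less where a joint would pass 70% of its speed; a pose out of reach is approached as far as the arm can. A call with a gripper value outside its range is refused whole. OPENING is the finger opening in mm, from 0 to 85.4, set as the call begins (- or left out, the last holds). The fingers move at their own pace and stop on an object; FORCE is the grip in N (left out, the last holds). Time passes only in rows, so rows that do not move let the fingers close. It gives the time, the measured TCP pose, the force, the opening and the grip force at its end, in the units of the state.
- ctrl.get_obs(): the state, without advancing time (a new reading comes with each control period).
- optics.get_image(name): name is "scene" or "top" or "wrist"; returns (picture, depth): 480x640x3 uint8, red, green, blue; 480x640 float32, m along the optical axis (not along the pixel's ray), 0 where there is no reading.
- optics.camera_params(name): a dict with "mtx" (3x3 intrinsics, pixels), "k1" (the pictures are not rectified: a ray, as slopes to the right and down, at radius r is drawn at 1 + k1 r^2 times it, then the intrinsics apply), "extrinsics" (4x4, takes a point from camera to world coordinates); the wrist camera has in their place "tool_from_camera" (4x4, takes a point from camera to tool coordinates, whose origin is the TCP and whose axes are the flange's). Camera axes: x right, y down, z forward; pixel columns grow to the right and rows downward; lengths in m; the calibration is good to about 2 mm. A picture is of the moment at which its call begins: read the wrist's pose just before it. camera_params takes no time and is no camera call.
- ctrl.finish_job(): hands the job in; it is judged then, once.
The state is a dict: "t": time; "q": joint angles; "dq": joint speeds; "effort": joint torques, N m; "tool_pos": TCP position; "tool_rot": TCP orientation; "contact_force": force on the tool from outside, world axes, zero at the start; "wrist_torque": the same for the moment, N m; "opening": finger opening in m; "grip_force": force on a finger pad.
Only numpy, scipy, OpenCV 4.12 (cv2) and the standard library are available. Lean on these libraries where they do the work, as an engineer would, in place of code of your own. Each camera call takes 0.05 s, during which the arm holds its last target. There are 200 camera calls.

## Working session

There is one attempt and no reset: what is moved stays moved. The work goes in short steps, Python scripts to look and compute and a shell command to move; the robot and the scene stay as the last step left them, time stands still between calls to the robot, and variables do not carry over. Pictures are saved under pics/ and viewed, at most 10 in all, crops included, and the job is handed in when it is done.

```bash
ls; mkdir -p pics
cat > h.py <<'E'
import numpy as np, cv2
from scipy.spatial.transform import Rotation as R
from station import ctrl, optics
def tool():
    o=ctrl.get_obs(); T=np.eye(4); T[:3,:3]=R.from_rotvec(o['tool_rot']).as_matrix(); T[:3,3]=o['tool_pos']; return T
def grab(name,save=None):
    T=tool(); p=optics.camera_params(name); im,d=optics.get_image(name)
    E=p['extrinsics'] if name!='wrist' else T@np.array(p['tool_from_camera'])
    if save: cv2.imwrite('pics/'+save,im[:,:,::-1])
    return im,d,np.array(p['mtx']),p['k1'],np.array(E)
def rays(uv,K,k1):
    uv=np.asarray(uv,float).reshape(-1,1,2)
    return cv2.undistortPoints(uv,K,np.array([k1,0,0,0.]))[:,0]
def onplane(uv,z,K,k1,E):
    r=rays(uv,K,k1); d=np.c_[r,np.ones(len(r))]@E[:3,:3].T; o=E[:3,3]
    return o+d*((z-o[2])/d[:,2])[:,None]
def cloud(d,K,k1,E):
    v,u=np.mgrid[0:480,0:640]; r=rays(np.c_[u.ravel(),v.ravel()],K,k1)
    P=np.c_[r,np.ones(len(r))]*d.ravel()[:,None]
    return (P@E[:3,:3].T+E[:3,3]).reshape(480,640,3)
E
python3 - <<'E'
from h import *
for n in ['top','scene']:
    im,d,K,k1,E=grab(n,n+'0.png'); np.savez('pics/'+n+'0.npz',im=im,d=d,K=K,k1=k1,E=E)
    print(n,K.round(1).tolist(),k1,E.round(3).tolist())
print(ctrl.get_obs())
print(optics.camera_params('wrist'))
E
```

```text
pics
top [[505.3, 0.0, 323.9], [0.0, 505.3, 241.2], [0.0, 0.0, 1.0]] 0.0408804535297021 [[-0.009, -0.996, 0.084, 0.474], [-1.0, 0.009, 0.001, -0.111], [-0.002, -0.084, -0.996, 1.084], [0.0, 0.0, 0.0, 1.0]]
scene [[507.0, 0.0, 327.0], [0.0, 507.0, 235.7], [0.0, 0.0, 1.0]] 0.02821666624771025 [[0.667, -0.355, 0.655, -0.207], [-0.745, -0.301, 0.596, -0.818], [-0.014, -0.885, -0.465, 0.663], [0.0, 0.0, 0.0, 1.0]]
{'t': 0.1, 'q': array([-1.39699741e+00,  5.33402936e-02,  1.61418061e+00,  1.21454045e-05,
        1.47600286e+00, -1.18985155e-01]), 'dq': array([-0.000618  ,  0.00030846, -0.00327111, -0.00156408, -0.00038518,
        0.00237938]), 'effort': array([ 7.42798591e-06, -3.94905174e+01, -3.71365392e+01, -9.14140537e-05,
        3.93137496e-03,  1.30318540e-05]), 'tool_pos': array([ 0.18029932, -0.59782889,  0.23014101]), 'tool_rot': array([-3.10607978e+00, -4.57979798e-01,  6.41019417e-05]), 'contact_force': array([-0.19594487, -1.06326661,  0.28784674]), 'wrist_torque': array([0.00515533, 0.00130173, 0.01134206]), 'grip_force': 0.0, 'opening': 0.0854278818135621}
{'mtx': array([[338.71501854,   0.        , 322.92351594],
       [  0.        , 338.71501854, 243.27009596],
       [  0.        ,   0.        ,   1.        ]]), 'k1': 0.018210512497422324, 'tool_from_camera': array([[ 5.27205472e-05, -9.47071149e-01, -3.21023732e-01,
         8.34031903e-02],
       [ 9.99999456e-01, -2.84508003e-04,  1.00357016e-03,
         1.78339000e-04],
       [-1.04178617e-03, -3.21023611e-01,  9.47070618e-01,
        -1.43876976e-01],
       [ 0.00000000e+00,  0.00000000e+00,  0.00000000e+00,
         1.00000000e+00]])}
```

View pics/top0.png

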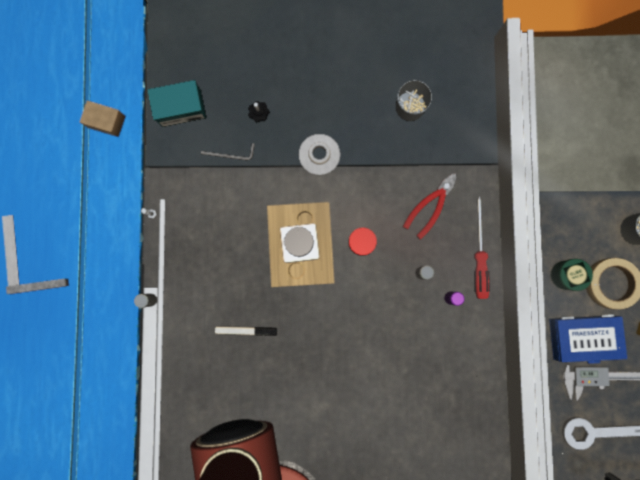

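View pics/scene0.png

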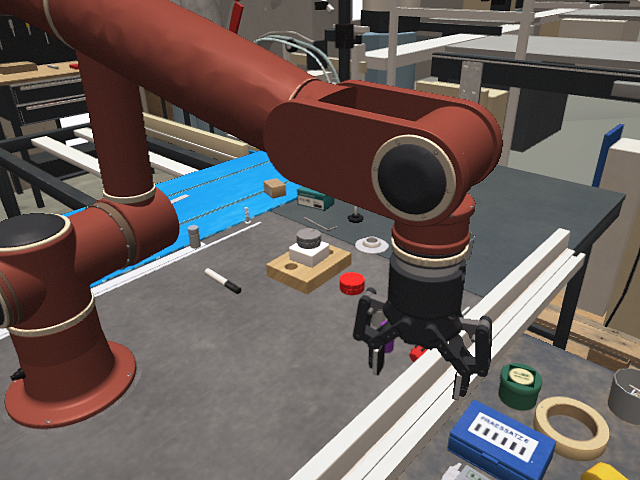

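The top view shows the board at about (300,244) with the grey cap at (298,241) and bores at (304,217) and (295,271). There is one grey dog at (427,272), with the purple look-alike at (457,298). A second grey cylinder stands by the left rail at (145,300).

```bash
cat > m.py <<'E'
from h import *
D=dict(np.load('pics/top0.npz'));im,d,K,k1,E=D['im'],D['d'],D['K'],float(D['k1']),D['E']
P=cloud(d,K,k1,E); hsv=cv2.cvtColor(im,cv2.COLOR_RGB2HSV)
for n,(u,v) in dict(dogA=(427,272),purple=(457,298),leftcyl=(145,300),rail=(148,260),cap=(298,241),board=(275,280),red=(362,241),leftsm=(148,213),table=(220,280),bfar=(304,217),bnear=(295,271)).items():
    print(n,P[v,u].round(4),hsv[v,u])
print('tops')
for n,(u,v,z) in dict(dogA=(427,272,.06),purple=(457,298,.06),leftcyl=(145,300,None),cap=(298,241,.103)).items():
    z0=P[v,u,2]; x0=P[v,u]
    m=(abs(P[...,2]-z0)<.006)&(np.linalg.norm(P[...,:2]-x0[:2],axis=2)<.045)
    n_,l=cv2.connectedComponents(m.astype(np.uint8)); m=l==l[v,u]
    pts=P[m]; c=np.argwhere(m)[:,::-1].mean(0)
    print(n,m.sum(),'z',z0.round(4),'pix',c.round(1),'pos',onplane([c],z or z0,K,k1,E).round(4),'ext',np.ptp(pts,axis=0).round(3))
m=cv2.inRange(hsv,(8,60,60),(25,255,255)); m[:195]=0;m[300:]=0;m[:,:255]=0;m[:,345:]=0
c=max(cv2.findContours(m,0,2)[0],key=cv2.contourArea)
W=onplane(c[:,0],.034,K,k1,E); r=cv2.minAreaRect((W[:,:2]*1000).astype(np.float32)); print('board',r)
E
python3 m.py
python3 - <<'E'
import cv2
a=cv2.imread('pics/top0.png')
x=cv2.resize(a[195:315,125:165],None,fx=5,fy=5);y=cv2.resize(a[195:295,260:350],None,fx=5,fy=5)
s=cv2.imread('pics/scene0.png');z=cv2.resize(s[190:310,180:370],None,fx=3,fy=3)
import numpy as np
o=np.zeros((600,800,3),np.uint8);o[:600,:200]=x;o[:500,200:650]=y
cv2.imwrite('pics/c1.png',o)
E
```

```text
dogA [ 0.4962 -0.3171  0.0625] [103  12 146]
purple [ 0.4437 -0.3765  0.0584] [145 122 198]
leftcyl [0.4454 0.249  0.061 ] [ 99  12 151]
rail [0.5283 0.2653 0.0023] [18 16 80]
cap [ 0.558  -0.0595  0.0987] [ 18  20 168]
board [ 0.4829 -0.0084  0.0371] [ 18 104 177]
red [ 0.563  -0.1901  0.0257] [  1 165 220]
leftsm [0.624  0.2542 0.0398] [ 30   8 126]
table [0.4843 0.1122 0.0014] [18 15 83]
bfar [ 0.6167 -0.068   0.0119] [ 19 101 180]
bnear [ 0.5017 -0.0481  0.0089] [ 19 103 183]
tops
dogA 138 z 0.0625 pix [426.7 272. ] pos [[ 0.4961 -0.317   0.06  ]] ext [0.024 0.027 0.008]
purple 154 z 0.0584 pix [456.9 298.3] pos [[ 0.4431 -0.3759  0.06  ]] ext [0.026 0.028 0.01 ]
leftcyl 150 z 0.061 pix [140.6 300.5] pos [[0.4445 0.2578 0.061 ]] ext [0.026 0.027 0.009]
cap 543 z 0.0987 pix [298.3 241.9] pos [[ 0.556  -0.0603  0.103 ]] ext [0.057 0.057 0.012]
board ((557.6485595703125, -60.201873779296875), (172.34735107421875, 133.0622100830078), 3.041886329650879)
```

View pics/c1.png

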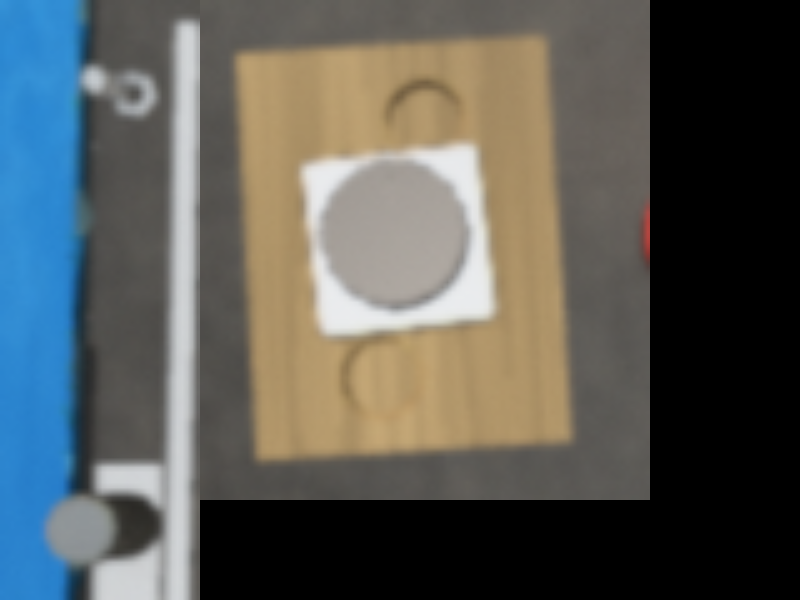

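The crop shows the second dog on the left, standing next to a thin rail. The board is turned slightly, and both bores are empty beside the white jar.

```bash
cat >> m.py <<'E'
print('---')
for v in (270,285,300,315): print(v,[(u,*(P[v,u]*1000).round().astype(int)) for u in range(130,178,3)])
c=(hsv[...,2]>200)&(hsv[...,1]<25); c[:200]=0;c[285:]=0;c[:,:270]=0;c[:,330:]=0
c=max(cv2.findContours(c.astype(np.uint8),0,2)[0],key=cv2.contourArea)
print('jar',cv2.minAreaRect((onplane(cv2.convexHull(c)[:,0],.071,K,k1,E)[:,:2]*1000).astype(np.float32)))
t=np.radians(3.04);Rz=np.array([[np.cos(t),-np.sin(t)],[np.sin(t),np.cos(t)]])
for n,b in dict(far=(53.5,-12),near=(-53.5,12)).items(): print(n,Rz@b+[557.6,-60.2])
q=ctrl.get_obs();print(tool().round(3))
E
python3 m.py | sed -n '/---/,$p'
```

```text
---
270 [(130, np.int64(507), np.int64(303), np.int64(2)), (133, np.int64(507), np.int64(295), np.int64(6)), (136, np.int64(507), np.int64(291), np.int64(-1)), (139, np.int64(507), np.int64(285), np.int64(0)), (142, np.int64(507), np.int64(277), np.int64(5)), (145, np.int64(507), np.int64(273), np.int64(-2)), (148, np.int64(507), np.int64(266), np.int64(-1)), (151, np.int64(507), np.int64(258), np.int64(4)), (154, np.int64(507), np.int64(254), np.int64(-3)), (157, np.int64(507), np.int64(247), np.int64(-1)), (160, np.int64(507), np.int64(241), np.int64(-2)), (163, np.int64(507), np.int64(234), np.int64(1)), (166, np.int64(507), np.int64(226), np.int64(4)), (169, np.int64(507), np.int64(221), np.int64(0)), (172, np.int64(507), np.int64(215), np.int64(0)), (175, np.int64(507), np.int64(208), np.int64(1))]
285 [(130, np.int64(476), np.int64(302), np.int64(3)), (133, np.int64(476), np.int64(295), np.int64(5)), (136, np.int64(476), np.int64(289), np.int64(4)), (139, np.int64(475), np.int64(287), np.int64(-9)), (142, np.int64(475), np.int64(277), np.int64(3)), (145, np.int64(475), np.int64
[... 1742 characters left out ...]
), (154, np.int64(412), np.int64(251), np.int64(0)), (157, np.int64(412), np.int64(245), np.int64(-3)), (160, np.int64(412), np.int64(239), np.int64(-1)), (163, np.int64(412), np.int64(231), np.int64(2)), (166, np.int64(412), np.int64(224), np.int64(5)), (169, np.int64(411), np.int64(220), np.int64(-1)), (172, np.int64(411), np.int64(213), np.int64(1)), (175, np.int64(411), np.int64(207), np.int64(-2))]
jar ((556.952392578125, -60.69607162475586), (69.55110168457031, 68.96694946289062), 6.262431621551514)
far [611.66110976 -69.34584122]
near [503.53889024 -51.05415878]
[[ 0.957  0.289 -0.     0.18 ]
 [ 0.289 -0.957  0.002 -0.598]
 [ 0.    -0.002 -1.     0.23 ]
 [ 0.     0.     0.     1.   ]]
```

```bash
python3 -m handwheel '[{"tx":34.9,"ty":-16.1},{"tx":34.9,"ty":-16.1},{"tx":34.9,"ty":-16.1},{"tx":34.9,"ty":-16.1},{"tx":34.9,"ty":-16.1},{"tx":34.9,"ty":-16.1},{"tx":34.9,"ty":-16.1},{"tx":34.9,"ty":-16.1},{"tx":34.9,"ty":-16.1},{"tx":34.9,"ty":-16.1},{"tx":34.9,"ty":-16.1},{"roll":0.12}]' 60 40
python3 -m handwheel '[{"roll":0.12},{"tz":20},{}]'
cat > w.py <<'E'
import sys
from h import *
# wrist look: dog-like top circles; args: save name
im,d,K,k1,E=grab('wrist',sys.argv[1]+'.png'); np.savez('pics/'+sys.argv[1],im=im,d=d,K=K,k1=k1,E=E)
T=tool(); print('TCP',T[:3,3].round(4),'yaw',np.arctan2(T[1,0],T[0,0]).round(4))
P=cloud(d,K,k1,E); hsv=cv2.cvtColor(im,cv2.COLOR_RGB2HSV)
m=((abs(P[...,2]-.06)<.005)&(hsv[...,1]<60)&(d>0)).astype(np.uint8)
n,l,st,c=cv2.connectedComponentsWithStats(m)
for i in range(1,n):
    if st[i,4]>400:
        (cx,cy),(a,b),ang=cv2.fitEllipse(max(cv2.findContours((l==i).astype(np.uint8),0,2)[0],key=len))
        print('blob',st[i].tolist(),np.round((cx,cy,a,b),1),onplane([(cx,cy)],.06,K,k1,E).round(4),P[l==i].mean(0).round(4))
E
python3 w.py w1
```

```text
TCP [ 0.1803 -0.5979  0.2303] yaw 0.2928
blob [210, 0, 71, 310, 818] [247.5 142.9   3.  308.4] [[ 0.2291 -0.5134  0.06  ]] [ 0.2181 -0.5135  0.06  ]$[0]: bad value
$[0]: bad value
```

View pics/w1.png

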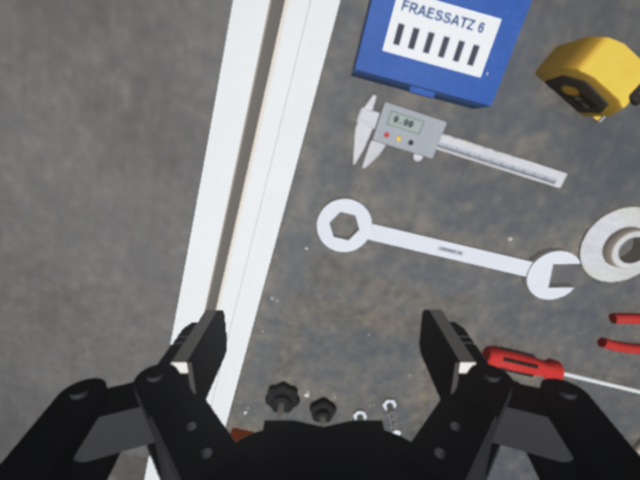

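The call was refused, so the arm hasn't moved. The wrist view shows the fingers at bottom left (220,340) and right (440,340), with a fence beside the tool. I'll retry with all four keys in each row.

```bash
python3 -m handwheel '[{"tx":34.9,"ty":-16.1,"tz":0,"roll":0},{"tx":34.9,"ty":-16.1,"tz":0,"roll":0},{"tx":34.9,"ty":-16.1,"tz":0,"roll":0},{"tx":34.9,"ty":-16.1,"tz":0,"roll":0},{"tx":34.9,"ty":-16.1,"tz":0,"roll":0},{"tx":34.9,"ty":-16.1,"tz":0,"roll":0},{"tx":34.9,"ty":-16.1,"tz":0,"roll":0},{"tx":34.9,"ty":-16.1,"tz":0,"roll":0},{"tx":34.9,"ty":-16.1,"tz":0,"roll":0},{"tx":34.9,"ty":-16.1,"tz":0,"roll":0},{"tx":34.9,"ty":-16.1,"tz":0,"roll":0},{"tx":0,"ty":0,"tz":0,"roll":0.12}]' 60 40
python3 -m handwheel '[{"tx":0,"ty":0,"tz":0,"roll":0.12},{"tx":0,"ty":0,"tz":20,"roll":0},{"tx":0,"ty":0,"tz":0,"roll":0}]'
python3 w.py w2
```

```text
t: 1.15
tool_pos: [0.5005, -0.3134, 0.2309]
tool_rot: [-3.127, -0.278, -0.003]
contact_force: [0.2, 0.1, -0.5]
opening: 0.0599
grip_force: 0.0
t: 1.4
tool_pos: [0.4957, -0.3165, 0.2076]
tool_rot: [-3.137, -0.084, 0.007]
contact_force: [-1.3, 0.5, -1.1]
opening: 0.0599
grip_force: 0.0
TCP [ 0.4957 -0.3168  0.2087] yaw 0.0535
blob [477, 0, 101, 370, 2605] [540.8 126.7   7.8 511.4] [[ 0.5883 -0.4867  0.06  ]] [ 0.5438 -0.4864  0.06  ]
blob [36, 84, 37, 94, 858] [ 54.2 127.4   9.7 135.3] [[ 0.5664 -0.0956  0.06  ]] [ 0.5639 -0.096   0.0602]
blob [309, 209, 31, 31, 742] [323.8 223.7  29.9  30.1] [[ 0.4982 -0.3168  0.06  ]] [ 0.4984 -0.3168  0.0608]
```

```bash
python3 -m handwheel '[{"tx":2.5,"ty":0,"tz":0,"roll":0},{"tx":0,"ty":0,"tz":38,"roll":0},{"tx":0,"ty":0,"tz":38,"roll":0},{"tx":0,"ty":0,"tz":38,"roll":0},{"tx":0,"ty":0,"tz":34,"roll":0},{"tx":0,"ty":0,"tz":20,"roll":0},{"tx":0,"ty":0,"tz":10,"roll":0},{"tx":0,"ty":0,"tz":0,"roll":0},{"tx":0,"ty":0,"tz":0,"roll":0}]'
python3 -m handwheel '[{"tx":0,"ty":0,"tz":0,"roll":0},{"tx":0,"ty":0,"tz":0,"roll":0},{"tx":0,"ty":0,"tz":0,"roll":0},{"tx":0,"ty":0,"tz":0,"roll":0},{"tx":0,"ty":0,"tz":0,"roll":0},{"tx":0,"ty":0,"tz":0,"roll":0}]' 20 45
```

```text
t: 2.2
tool_pos: [0.5, -0.3186, 0.0345]
tool_rot: [3.14, 0.083, 0.002]
contact_force: [0.9, -0.1, 1.0]
opening: 0.0604
grip_force: 0.0
t: 2.7
tool_pos: [0.5008, -0.3187, 0.0358]
tool_rot: [3.138, 0.083, 0.005]
contact_force: [0.4, 1.6, 6.6]
opening: 0.0265
grip_force: 43.9
```

```bash
python3 -m handwheel '[{"tx":0,"ty":0,"tz":-15,"roll":0},{"tx":0,"ty":0,"tz":-30,"roll":0},{"tx":0,"ty":0,"tz":-35,"roll":0},{"tx":0,"ty":0,"tz":-35,"roll":0},{"tx":0,"ty":0,"tz":-35,"roll":0},{"tx":0,"ty":0,"tz":-25,"roll":0},{"tx":0,"ty":0,"tz":0,"roll":0}]'
python3 -m handwheel '[{"tx":2,"ty":-20,"tz":0,"roll":0},{"tx":2.4,"ty":-38,"tz":0,"roll":0},{"tx":2.4,"ty":-38,"tz":0,"roll":0},{"tx":2.4,"ty":-38,"tz":0,"roll":0},{"tx":2.4,"ty":-38,"tz":0,"roll":0},{"tx":2.4,"ty":-38,"tz":0,"roll":0},{"tx":2.4,"ty":-37,"tz":0,"roll":0},{"tx":1,"ty":-20,"tz":0,"roll":0},{"tx":0,"ty":0,"tz":0,"roll":0},{"tx":0,"ty":0,"tz":0,"roll":0}]'
python3 w.py w3
```

```text
t: 3.28
tool_pos: [0.5021, -0.3201, 0.2164]
tool_rot: [3.132, 0.083, 0.015]
contact_force: [0.3, -0.7, -0.7]
opening: 0.0264
grip_force: 44.4
t: 4.12
tool_pos: [0.5018, -0.0493, 0.2068]
tool_rot: [-3.14, -0.087, 0.003]
contact_force: [0.6, 0.9, -1.8]
opening: 0.0267
grip_force: 44.6
TCP [ 0.502  -0.0502  0.207 ] yaw 0.0536
```

View pics/w3.png

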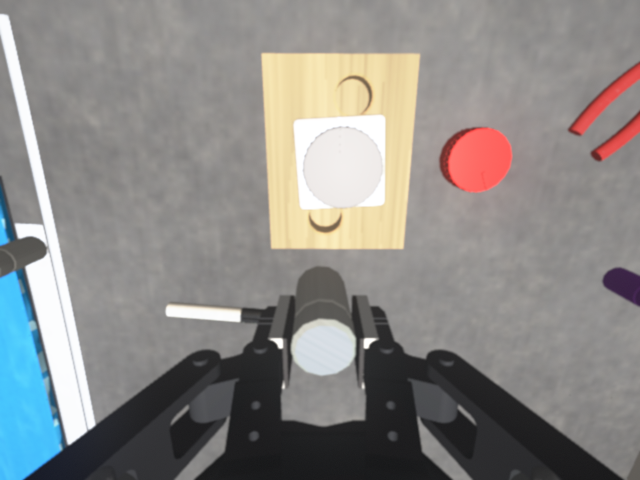

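The wrist view shows the dog held upright, with its top at (323,348) and lower rim near (322,275). The board's edges line up with the picture, and the near bore is at (325,220).

```bash
cat > b.py <<'E'
import sys
from h import *
D=dict(np.load('pics/'+sys.argv[1]+'.npz'));im,d,K,k1,E=D['im'],D['d'],D['K'],float(D['k1']),D['E']
hsv=cv2.cvtColor(im,cv2.COLOR_RGB2HSV); P=cloud(d,K,k1,E)
m=cv2.inRange(hsv,(12,50,80),(30,255,255)); c=max(cv2.findContours(m,0,2)[0],key=cv2.contourArea)
W=onplane(c[:,0],.034,K,k1,E)*1000; (cx,cy),sz,a=cv2.minAreaRect(W[:,:2].astype(np.float32)); a=(a+45)%90-45
print('board',round(cx,1),round(cy,1),np.round(sz,1),round(np.radians(a),4))
t=np.radians(a);Rz=np.array([[np.cos(t),-np.sin(t)],[np.sin(t),np.cos(t)]])
for n,b in dict(far=(53.5,-12),near=(-53.5,12)).items(): print(n,(Rz@b+[cx,cy]).round(1))
if len(sys.argv)>2: # held dog top height
    z=float(sys.argv[2]); m=((P[...,2]>z-.006)&(P[...,2]<z+.008)&(hsv[...,2]>100)).astype(np.uint8); m[:, :280]=0; m[:,370:]=0
    n,l,st,cc=cv2.connectedComponentsWithStats(m); i=1+st[1:,4].argmax()
    e=cv2.fitEllipse(max(cv2.findContours((l==i).astype(np.uint8),0,2)[0],key=len))
    print('dog',st[i],np.round(e[0]+e[1],1),(onplane([e[0]],z,K,k1,E)*1000).round(1),(P[l==i].mean(0)*1000).round(1))
E
python3 b.py w3 .231
```

```text
board 558.7 -60.4 [170.6 131.9] 0.0546
far [612.7 -69.5]
near [504.6 -51.4]
dog [ 290  317   66   59 3017] [323.4 345.8  56.7  66.7] [[499.9 -49.8 231. ]] [500.6 -49.6 232.1]
```

```bash
python3 -m handwheel '[{"tx":4.3,"ty":1.6,"tz":0,"roll":0},{"tx":0,"ty":0,"tz":30,"roll":0},{"tx":0,"ty":0,"tz":35,"roll":0},{"tx":0,"ty":0,"tz":30,"roll":0},{"tx":0,"ty":0,"tz":20,"roll":0},{"tx":0,"ty":0,"tz":5,"roll":0},{"tx":0,"ty":0,"tz":0,"roll":0},{"tx":0,"ty":0,"tz":0,"roll":0}]'; python3 w.py w4; python3 b.py w4 .111
```

```text
t: 4.83
tool_pos: [0.5078, -0.0526, 0.0892]
tool_rot: [3.14, 0.081, 0.002]
contact_force: [-0.0, 0.3, -1.3]
opening: 0.0267
grip_force: 44.8
TCP [ 0.5085 -0.0526  0.0902] yaw 0.0519
board 558.2 -60.5 [171.8 131.6] 0.0515
far [612.3 -69.7]
near [504.2 -51.2]
dog [ 291  318   65   58 2992] [323.4 346.   56.3  66.6] [[504.  -53.2 111. ]] [506.4 -53.  114.5]
```

```bash
python3 -m handwheel '[{"tx":-2.0,"ty":-1.6,"tz":0,"roll":0},{"tx":0,"ty":0,"tz":0,"roll":0},{"tx":0,"ty":0,"tz":8,"roll":0},{"tx":0,"ty":0,"tz":8,"roll":0},{"tx":0,"ty":0,"tz":4,"roll":0},{"tx":0,"ty":0,"tz":0,"roll":0},{"tx":0,"ty":0,"tz":0,"roll":0}]'
```

```text
t: 5.47
tool_pos: [0.5055, -0.0502, 0.069]
tool_rot: [3.14, 0.083, 0.001]
contact_force: [-0.9, 0.4, 4.3]
opening: 0.0266
grip_force: 45.8
```

```bash
python3 -m handwheel '[{"tx":0,"ty":0,"tz":3,"roll":0},{"tx":0,"ty":0,"tz":3,"roll":0},{"tx":0,"ty":0,"tz":0,"roll":0}]'
```

```text
t: 5.72
tool_pos: [0.509, -0.0499, 0.0669]
tool_rot: [-3.139, -0.082, -0.013]
contact_force: [-0.6, 5.2, 17.6]
opening: 0.0268
grip_force: 47.5
```

```bash
python3 -m handwheel '[{"tx":0,"ty":0,"tz":-9,"roll":0},{"tx":0,"ty":0,"tz":0,"roll":0},{"tx":0,"ty":0,"tz":0,"roll":0}]'; python3 w.py w5; python3 b.py w5 .0965
python3 - <<'E'
import cv2
a=cv2.imread('pics/w5.png')[100:400,180:480]; cv2.imwrite('pics/c5.png',cv2.resize(a,(600,600)))
E
```

```text
t: 5.97
tool_pos: [0.5045, -0.0502, 0.0708]
tool_rot: [3.14, 0.083, -0.001]
contact_force: [-0.2, 0.7, -2.3]
opening: 0.0267
grip_force: 44.8
TCP [ 0.504  -0.0501  0.0702] yaw 0.0529
board 557.5 -60.5 [170.1 131.6] 0.0516
far [611.5 -69.7]
near [503.4 -51.3]
dog [ 291  318   65   60 3129] [323.1 347.3  58.9  66.5] [[502.9 -50.5  96.5]] [503.1 -50.5  96.9]
```

View pics/c5.png

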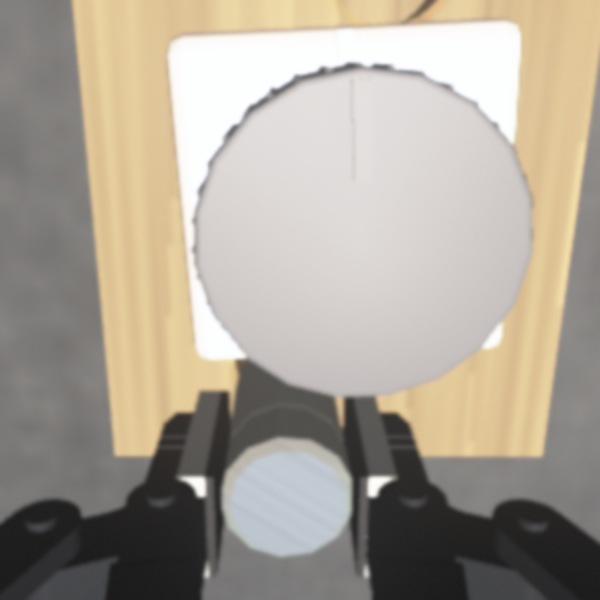

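The crop shows the held dog's top at crop (288,500), which is full-frame (324,350). The cap hides the near bore. I'll check how upright the dog is, using w3.

Run:
```python
from h import *
for nm,tcp in (('w3',(.502,-.0502,.207)),('w4',(.5085,-.0526,.0902))):
    D=dict(np.load('pics/%s.npz'%nm));im,d,K,k1,E=D['im'],D['d'],D['K'],float(D['k1']),D['E']
    P=cloud(d,K,k1,E); 
    # points on dog side: column strip, report position relative to TCP versus height
    for v in range(266,350,6):
        r=(P[v,318:328]-tcp)*1000; print(nm,v,np.median(r,0).round(1),im[v,323])
```

```text
w3 266 [ -62.    -2.4 -205.4] [125 121 117]
w3 272 [  9.8   1.5 -24.8] [95 92 86]
w3 278 [  9.7   1.5 -16.9] [94 91 86]
w3 284 [10.1  1.5 -9.3] [94 91 86]
w3 290 [10.1  1.5 -2.6] [94 91 87]
w3 296 [10.   1.5  3.2] [93 90 86]
w3 302 [9.2 1.5 7.7] [96 94 90]
w3 308 [ 9.9  1.5 14. ] [91 89 86]
w3 314 [10.2  1.5 19.6] [92 90 87]
w3 320 [ 9.9  1.5 23.6] [207 207 197]
w3 326 [ 8.2  1.4 25.5] [211 216 219]
w3 332 [ 5.4  1.2 25.4] [216 222 229]
w3 338 [ 2.8  1.1 25.7] [216 223 229]
w3 344 [-0.4  0.9 25.2] [217 223 229]
w4 266 [29.4  1.5 14.6] [211 205 203]
w4 272 [26.7  1.4 14.4] [208 202 201]
w4 278 [24.   1.3 14.4] [198 193 191]
w4 284 [  9.5   0.5 -10.2] [92 89 85]
w4 290 [ 9.5  0.5 -3.6] [91 88 84]
w4 296 [9.6 0.5 2.7] [90 87 83]
w4 302 [9.  0.5 7.3] [92 90 85]
w4 308 [ 9.4  0.5 13.5] [87 85 81]
w4 314 [ 9.6  0.5 18.7] [88 86 83]
w4 320 [ 9.5  0.5 23.2] [191 191 181]
w4 326 [ 7.8  0.4 24.9] [194 198 201]
w4 332 [ 4.8  0.3 24.5] [198 206 215]
w4 338 [ 2.   0.1 24.6] [199 207 216]
w4 344 [-0.9 -0.  24.4] [200 208 217]
```

Run:
```python
from h import *
a=grab('scene'); np.savez('pics/s2',im=a[0],d=a[1]); b=grab('top'); np.savez('pics/t2',im=b[0],d=b[1])
x=cv2.resize(a[0][200:300,250:370],None,fx=5,fy=5,interpolation=cv2.INTER_CUBIC)
y=cv2.resize(b[0][190:310,260:300+40],None,fx=2.5,fy=2.5)
o=np.zeros((600,800,3),np.uint8); o[:500,:600]=x; o[:300,600:800]=y
cv2.imwrite('pics/c6.png',o[:,:,::-1])
```

```text
(no output)
```

View pics/c6.png

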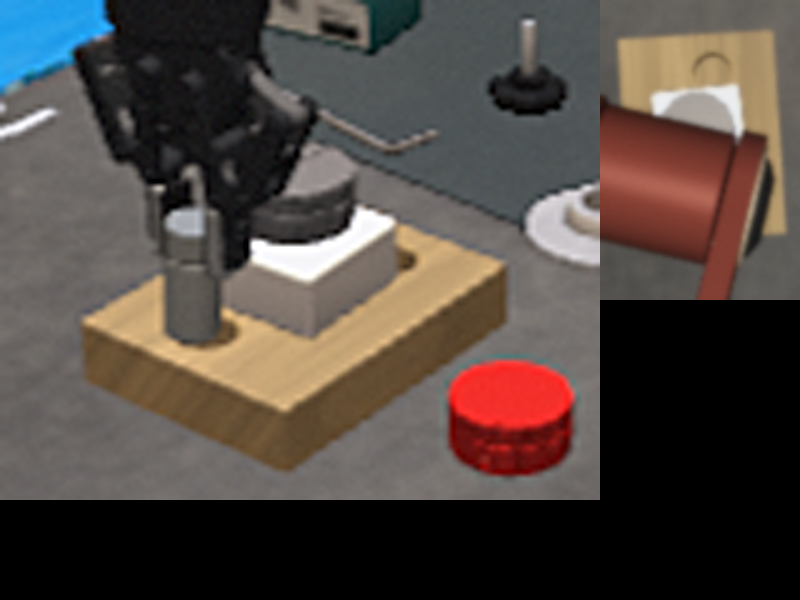

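The scene crop shows the held dog at crop (193,330) sitting left of the bore. The open crescent shows on its right, at about crop (228,332), so the dog needs to move towards +x/-y.

Run:
```python
from h import *
D=dict(np.load('pics/scene0.npz'));K,k1,E=D['K'],float(D['k1']),D['E']
g0=cv2.cvtColor(D['im'],cv2.COLOR_RGB2GRAY); g2=cv2.cvtColor(np.load('pics/s2.npz')['im'],cv2.COLOR_RGB2GRAY)
print('s0');[print(v,g0[v,276:306]) for v in range(260,274)]
print('s2');[print(v,g2[v,276:306]) for v in range(252,272,2)]
def proj(p):
    c=np.linalg.inv(E)@np.r_[p,1]; return cv2.projectPoints(c[:3].reshape(1,1,3),np.zeros(3),np.zeros(3),K,np.array([k1,0,0,0.]))[0].ravel().round(2)
for p in [(.5034,-.0513,.034),(.5134,-.0513,.034),(.5034,-.0413,.034),(.500,-.0501,.034),(.502,-.0501,.034)]: print(p,proj(p))
```

```text
s0
260 [192 192 190 184 184 186 189 191 194 194 194 195 198 197 197 181 141 118
 128 130 129 133 133 136 137 135 135 138 138 136]
261 [190 189 185 185 188 191 193 195 195 195 196 198 202 203 202 196 184 167
 159 149 128 131 133 131 132 133 134 133 134 135]
262 [187 184 187 189 192 194 195 197 196 197 202 206 204 200 197 200 205 207
 212 211 186 138 109 118 126 129 130 130 131 132]
263 [185 188 192 195 196 196 197 198 201 204 210 188 156 143 127 120 125 143
 166 187 200 197 198 186 143 112 121 128 128 129]
264 [193 193 194 196 195 198 198 199 200 183 139 106  97  94  92  90  97 102
 109 110 138 195 218 209 196 191 181 148 123 127]
265 [197 196 197 197 198 197 196 194 169 114  76  76  87  93 100 102 106 104
  98  87  90 146 195 202 202 204 206 201 178 135]
266 [198 197 196 197 198 190 191 190 148  77  72  86  96 100 103 105 108 102
  96  94  80 131 188 203 202 204 203 200 198 187]
267 [203 197 195 190 189 189 186 192 159  90  75  87  97 101 104 104 104  97
  95  91  92 157 204 206 201 198 195 192 191 192]
268 [187 202 195 191 187 191 197 202 202 152  83  79  90  99 100  97  92  90
  86
[... 1454 characters left out ...]
 174 177 178 181 185 151  88  84  87  90  87  89  88  84  81  73  57
  83 103 125 176 198 189 179 172 161 133 110 114]
266 [182 180 179 180 178 179 149  94  76  84  89  90  90  88  82  80  69  69
  83  82  74 118 169 186 185 187 184 182 178 169]
268 [169 182 176 169 169 176 182 183 182 136  69  64  71  76  70  74  81  79
  78 103 152 185 187 180 177 175 172 174 173 169]
270 [ 73  72  90 119 159 192 199 193 187 187 188 190 190 183 177 175 176 182
 188 188 182 176 174 173 175 172 170 169 170 174]
(0.5034, -0.0513, 0.034) [290.55 266.3 ]
(0.5134, -0.0513, 0.034) [293.52 264.67]
(0.5034, -0.0413, 0.034) [287.63 264.9 ]
(0.5, -0.0501, 0.034) [289.18 266.7 ]
(0.502, -0.0501, 0.034) [289.78 266.37]
```

```bash
python3 -m handwheel '[{"tx":0,"ty":0,"tz":-3,"roll":0},{"tx":2.4,"ty":1.4,"tz":0,"roll":0},{"tx":2.5,"ty":1.4,"tz":0,"roll":0},{"tx":0,"ty":0,"tz":0,"roll":0},{"tx":0,"ty":0,"tz":0,"roll":0}]'
cat > s.py <<'E'
import sys
from h import *
a=grab('scene'); np.savez('pics/'+sys.argv[1],im=a[0],d=a[1]); print(tool()[:3,3].round(4))
g2=cv2.cvtColor(a[0],cv2.COLOR_RGB2GRAY)
[print(v,g2[v,278:302]) for v in range(256,272)]
E
python3 s.py s3
```

```text
t: 6.53
tool_pos: [0.5101, -0.0529, 0.0743]
tool_rot: [3.14, 0.083, -0.0]
contact_force: [0.3, -0.4, -1.4]
opening: 0.0264
grip_force: 44.8
[ 0.51   -0.0528  0.0742]
256 [115 139 159 174 176 172 179 139  74  89  89  88  91  91  89  85  80  70
  65 104 132 127 127 129]
257 [154 175 173 171 170 171 175 133  77  84  91  91  93  91  88  85  80  68
  63 105 129 127 126 126]
258 [173 175 170 171 167 166 171 131  74  86  90  90  92  94  89  85  76  69
  75 110 129 125 124 127]
259 [173 172 170 166 166 169 179 140  74  87  92  91  92  91  88  86  78  67
  74 109 126 124 123 124]
260 [171 165 164 167 172 175 183 142  74  87  89  90  90  90  87  84  78  66
  75 108 123 122 121 121]
261 [168 166 168 172 176 175 187 142  73  87  88  90  90  89  89  83  75  65
  73 107 123 115 116 117]
262 [170 170 175 177 177 178 186 143  72  86  88  89  89  86  86  80  77  65
  70  93 112 115 114 115]
263 [175 177 178 178 177 179 190 149  72  86  87  89  89  88  87  82  77  60
 109 166 183 169 127 100]
264 [177 179 178 177 181 181 186 151  87  86  88  87  90  90  88  79  74  59
 106 176 200 191 178 173]
265 [179 179 178 179 177 175 154 103  72  85  90  91  89  89  86  82  80  77
  84 133 178 184 185 188]
266 [177 181 178 175 170 172 134  69  64  80  81  75  75  78  74  74  81  84
  75 117 169 185 183 185]
267 [177 171 170 168 170 173 141  80  65  78  83  89  88  92  87  84  82  83
  82 140 183 186 184 180]
268 [175 172 171 171 177 186 185 138  73  70  82  86  91  87  85  80  76 104
 153 186 187 180 177 175]
269 [141 174 185 187 189 192 194 185 160 147 140 115 101 113 124 136 164 179
 185 186 178 174 173 173]
270 [ 90 117 157 192 199 192 188 187 185 187 187 182 175 175 177 182 187 187
 180 178 174 172 176 172]
271 [ 80  88 102 127 157 185 193 193 193 193 190 184 182 185 186 183 180 177
 174 173 173 173 169 168]
```

```bash
python3 -m handwheel '[{"tx":-1,"ty":1,"tz":0,"roll":0},{"tx":0,"ty":0,"tz":3,"roll":0},{"tx":0,"ty":0,"tz":3,"roll":0},{"tx":0,"ty":0,"tz":3,"roll":0},{"tx":0,"ty":0,"tz":0,"roll":0},{"tx":0,"ty":0,"tz":0,"roll":0}]'
```

```text
t: 7.08
tool_pos: [0.5099, -0.0534, 0.0659]
tool_rot: [-3.14, -0.083, -0.004]
contact_force: [1.6, 2.3, -0.8]
opening: 0.0266
grip_force: 44.9
```

```bash
python3 -m handwheel '[{"tx":0,"ty":0,"tz":3,"roll":0},{"tx":0,"ty":0,"tz":3,"roll":0},{"tx":0,"ty":0,"tz":3,"roll":0},{"tx":0,"ty":0,"tz":0,"roll":0}]'
```

```text
t: 7.42
tool_pos: [0.5092, -0.0532, 0.0555]
tool_rot: [-3.139, -0.082, -0.001]
contact_force: [2.7, 4.7, -2.2]
opening: 0.0272
grip_force: 44.8
```

```bash
python3 -m handwheel '[{"tx":0.7,"ty":-1,"tz":3,"roll":0},{"tx":0,"ty":0,"tz":4,"roll":0},{"tx":0,"ty":0,"tz":2,"roll":0},{"tx":0,"ty":0,"tz":0,"roll":0},{"tx":0,"ty":0,"tz":0,"roll":0}]'
python3 -m handwheel '[{"tx":0,"ty":0,"tz":0,"roll":0},{"tx":0,"ty":0,"tz":0,"roll":0},{"tx":0,"ty":0,"tz":0,"roll":0},{"tx":0,"ty":0,"tz":0,"roll":0}]' 42
python3 -m handwheel '[{"tx":0,"ty":0,"tz":-10,"roll":0},{"tx":0,"ty":0,"tz":-30,"roll":0},{"tx":0,"ty":0,"tz":-35,"roll":0},{"tx":0,"ty":0,"tz":-35,"roll":0},{"tx":0,"ty":0,"tz":-35,"roll":0},{"tx":0,"ty":0,"tz":-15,"roll":0},{"tx":0,"ty":0,"tz":0,"roll":0},{"tx":0,"ty":0,"tz":0,"roll":0}]'
python3 w.py w6; python3 b.py w6
python3 - <<'E'
import sys; sys.argv=['','w6']
from h import *
D=dict(np.load('pics/w6.npz'));im,d,K,k1,E=D['im'],D['d'],D['K'],float(D['k1']),D['E']
P=cloud(d,K,k1,E)
m=((abs(P[...,2]-.069)<.012)&(np.linalg.norm(P[...,:2]-[.5034,-.0513],axis=2)<.016)); print(m.sum(),np.median(P[m],0),np.argwhere(m).mean(0))
E
```

```text
t: 7.83
tool_pos: [0.5091, -0.0527, 0.0464]
tool_rot: [-3.14, -0.083, 0.002]
contact_force: [2.4, 1.2, -3.3]
opening: 0.0265
grip_force: 44.8
t: 8.17
tool_pos: [0.5096, -0.053, 0.0476]
tool_rot: [3.14, 0.083, -0.0]
contact_force: [1.2, 0.2, 0.1]
opening: 0.0418
grip_force: 0.0
t: 8.83
tool_pos: [0.5102, -0.053, 0.2091]
tool_rot: [3.14, 0.083, 0.005]
contact_force: [-0.2, 0.3, -0.0]
opening: 0.0421
grip_force: 0.0
TCP [ 0.5093 -0.0527  0.2071] yaw 0.0528
board 558.6 -60.5 [170.9 131.7] 0.0522
far [612.6 -69.7]
near [504.5 -51.3]
801 [ 0.50508317 -0.05142962  0.0690205 ] [235.33583021 320.3071161 ]
```

```bash
python3 -m handwheel '[{"tx":-3,"ty":-20,"tz":0,"roll":0},{"tx":-5.4,"ty":-35,"tz":0,"roll":0},{"tx":-5.4,"ty":-35,"tz":0,"roll":0},{"tx":-5.4,"ty":-35,"tz":0,"roll":0},{"tx":-5.4,"ty":-35,"tz":0,"roll":0},{"tx":-5.4,"ty":-35,"tz":0,"roll":0},{"tx":-5.4,"ty":-35,"tz":0,"roll":0},{"tx":-5.4,"ty":-35,"tz":0,"roll":0},{"tx":-5.2,"ty":-34,"tz":0,"roll":0},{"tx":-2.5,"ty":-14.6,"tz":0,"roll":0},{"tx":0,"ty":0,"tz":0,"roll":0},{"tx":0,"ty":0,"tz":0,"roll":0}]' 60
python3 w.py w7
python3 - <<'E'
from h import *
D=dict(np.load('pics/w7.npz'));im,d,K,k1,E=D['im'],D['d'],D['K'],float(D['k1']),D['E']
P=cloud(d,K,k1,E)
m=((abs(P[...,2]-.060)<.008)&(np.linalg.norm(P[...,:2]-[.4445,.2578],axis=2)<.03)); print(m.sum(),np.median(P[m],0),np.argwhere(m).mean(0))
# surface heights where fingers go
for y in (.19,.2,.21,.22,.23,.285,.3,.31):
    k=np.linalg.norm(P[...,:2]-[.4445,y],axis=2)<.012; print(y,k.sum(),P[k][:,2].max().round(4) if k.any() else 0)
E
```

```text
t: 9.88
tool_pos: [0.4434, 0.2578, 0.205]
tool_rot: [3.138, 0.086, -0.006]
contact_force: [0.1, -0.5, 0.1]
opening: 0.06
grip_force: 0.0
TCP [0.4438 0.2572 0.2054] yaw 0.0532
blob [306, 209, 31, 31, 756] [321.  224.4  30.1  30.4] [[0.4459 0.259  0.06  ]] [0.4462 0.259  0.0609]
778 [0.44658252 0.25891945 0.06105388] [224.00514139 321.05784062]
0.19 905 0.2768
0.2 4225 0.2926
0.21 6036 0.2926
0.22 3257 0.2677
0.23 1761 0.295
0.285 2752 0.2956
0.3 5852 0.2921
0.31 10264 0.2963
```

```bash
python3 -m handwheel '[{"tx":0.8,"ty":-1,"tz":0,"roll":0},{"tx":0,"ty":0,"tz":38,"roll":0},{"tx":0,"ty":0,"tz":38,"roll":0},{"tx":0,"ty":0,"tz":38,"roll":0},{"tx":0,"ty":0,"tz":34,"roll":0},{"tx":0,"ty":0,"tz":16,"roll":0},{"tx":0,"ty":0,"tz":8,"roll":0},{"tx":0,"ty":0,"tz":0,"roll":0},{"tx":0,"ty":0,"tz":0,"roll":0}]'
python3 -m handwheel '[{"tx":0,"ty":0,"tz":0,"roll":0},{"tx":0,"ty":0,"tz":0,"roll":0},{"tx":0,"ty":0,"tz":0,"roll":0},{"tx":0,"ty":0,"tz":0,"roll":0},{"tx":0,"ty":0,"tz":0,"roll":0},{"tx":0,"ty":0,"tz":0,"roll":0}]' 20 45
python3 -m handwheel '[{"tx":0,"ty":0,"tz":-15,"roll":0},{"tx":0,"ty":0,"tz":-30,"roll":0},{"tx":0,"ty":0,"tz":-35,"roll":0},{"tx":0,"ty":0,"tz":-35,"roll":0},{"tx":0,"ty":0,"tz":-35,"roll":0},{"tx":0,"ty":0,"tz":-25,"roll":0},{"tx":0,"ty":0,"tz":0,"roll":0}]'
```

```text
t: 10.68
tool_pos: [0.4463, 0.2585, 0.036]
tool_rot: [-3.14, -0.081, -0.001]
contact_force: [0.2, 0.0, 0.7]
opening: 0.06
grip_force: 0.0
t: 11.18
tool_pos: [0.4469, 0.2593, 0.0374]
tool_rot: [-3.14, -0.083, -0.005]
contact_force: [-0.2, -2.0, 6.6]
opening: 0.0265
grip_force: 44.3
t: 11.77
tool_pos: [0.4485, 0.2603, 0.2178]
tool_rot: [-3.136, -0.083, -0.018]
contact_force: [1.2, 0.8, -1.6]
opening: 0.0264
grip_force: 44.7
```

```bash
python3 -m handwheel '[{"tx":7.5,"ty":17,"tz":0,"roll":0},{"tx":15,"ty":34,"tz":0,"roll":0},{"tx":15,"ty":34,"tz":0,"roll":0},{"tx":15,"ty":34,"tz":0,"roll":0},{"tx":15,"ty":34,"tz":0,"roll":0},{"tx":15,"ty":34,"tz":0,"roll":0},{"tx":15,"ty":34,"tz":0,"roll":0},{"tx":15,"ty":34,"tz":0,"roll":0},{"tx":15,"ty":34,"tz":0,"roll":0},{"tx":15,"ty":34,"tz":0,"roll":0},{"tx":7.5,"ty":17,"tz":0,"roll":0},{"tx":0,"ty":0,"tz":0,"roll":0}]'
python3 -m handwheel '[{"tx":0,"ty":0,"tz":0,"roll":0},{"tx":0,"ty":0,"tz":0,"roll":0}]'
cat > f.py <<'E'
from h import *; import sys
D=dict(np.load('pics/%s.npz'%sys.argv[1]));im,d,K,k1,E=D['im'],D['d'],D['K'],float(D['k1']),D['E']
T=E@np.linalg.inv(np.array(optics.camera_params('wrist')['tool_from_camera'])); P=(cloud(d,K,k1,E)-T[:3,3])@T[:3,:3]*1000
for v in range(278,350,8): print(v,np.median(P[v,318:328],0).round(1))
E
python3 w.py w8; python3 f.py w8; python3 f.py w3; python3 s.py s4 | head -1; python3 b.py w8
```

```text
t: 12.77
tool_pos: [0.6135, -0.076, 0.2082]
tool_rot: [3.14, 0.077, -0.004]
contact_force: [-0.4, -0.2, -2.1]
opening: 0.0259
grip_force: 44.8
t: 12.93
tool_pos: [0.6123, -0.0717, 0.209]
tool_rot: [-3.139, -0.084, 0.003]
contact_force: [0.3, -0.0, -2.0]
opening: 0.0263
grip_force: 44.8
TCP [ 0.6124 -0.0714  0.2094] yaw 0.0541
278 [11.7 -0.  13.1]
286 [12.  -0.   3.3]
294 [11.6 -0.  -4.3]
302 [ 12.   -0.  -12.5]
310 [ 11.8  -0.  -19.1]
318 [ 10.4   0.1 -23.1]
326 [  7.3  -0.  -24. ]
334 [  3.3  -0.  -23.7]
342 [ -0.7  -0.  -23.5]
278 [10.1 -0.  16.6]
286 [10.3 -0.   6.8]
294 [10.4 -0.  -1.9]
302 [ 9.5 -0.  -8. ]
310 [ 10.2  -0.  -16.3]
318 [ 10.4  -0.  -23. ]
326 [  8.4  -0.  -25.8]
334 [  4.6  -0.  -25.6]
342 [  0.9  -0.  -25.8]
[ 0.6125 -0.0713  0.2097]
board 560.5 -60.4 [175.1 131.7] 0.0514
far [614.6 -69.6]
near [506.5 -51.1]
```

```bash
python3 -m handwheel '[{"tx":3.2,"ty":0.2,"tz":0,"roll":0},{"tx":0,"ty":0,"tz":35,"roll":0},{"tx":0,"ty":0,"tz":35,"roll":0},{"tx":0,"ty":0,"tz":30,"roll":0},{"tx":0,"ty":0,"tz":20,"roll":0},{"tx":0,"ty":0,"tz":11,"roll":0},{"tx":0,"ty":0,"tz":0,"roll":0},{"tx":0,"ty":0,"tz":0,"roll":0}]'
```

```text
t: 13.7
tool_pos: [0.6167, -0.0723, 0.0798]
tool_rot: [3.14, 0.084, 0.001]
contact_force: [0.3, -0.3, -0.6]
opening: 0.0264
grip_force: 44.8
```

```bash
python3 -m handwheel '[{"tx":-1,"ty":-1,"tz":3,"roll":0},{"tx":0,"ty":0,"tz":4,"roll":0},{"tx":0,"ty":0,"tz":4,"roll":0},{"tx":0,"ty":0,"tz":3,"roll":0},{"tx":0,"ty":0,"tz":0,"roll":0},{"tx":0,"ty":0,"tz":0,"roll":0}]'
```

```text
t: 14.2
tool_pos: [0.6177, -0.072, 0.071]
tool_rot: [3.14, 0.083, 0.007]
contact_force: [-6.8, 3.2, 16.3]
opening: 0.0268
grip_force: 46.8
```

```bash
python3 -m handwheel '[{"tx":0,"ty":0,"tz":-6,"roll":0},{"tx":0,"ty":0,"tz":0,"roll":0},{"tx":0,"ty":0,"tz":0,"roll":0}]'
python3 - <<'E'
from h import *
a=grab('scene'); np.savez('pics/s5',im=a[0],d=a[1]); print(tool()[:3,3])
cv2.imwrite('pics/c7.png',cv2.resize(a[0][205:280,280:380],None,fx=8,fy=8,interpolation=cv2.INTER_CUBIC)[:,:,::-1])
E
```

```text
t: 14.45
tool_pos: [0.6157, -0.0719, 0.0718]
tool_rot: [3.14, 0.083, 0.002]
contact_force: [0.3, 0.1, -2.3]
opening: 0.0267
grip_force: 44.9
[ 0.61525489 -0.07189493  0.07115806]
```

View pics/c7.png

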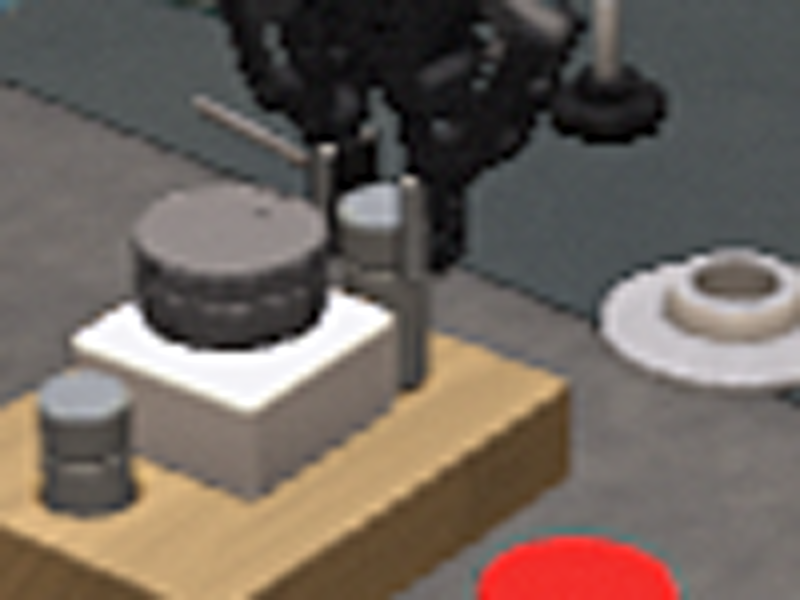

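The crop shows the near dog fully seated. The second dog hangs behind the jar with its right edge at crop x≈428, full-frame column ~333.5. I'll compare that with the far bore's rim.

Run:
```python
from h import *
D=dict(np.load('pics/scene0.npz'));K,k1,E=D['K'],float(D['k1']),D['E']
g0=cv2.cvtColor(D['im'],cv2.COLOR_RGB2GRAY); g2=cv2.cvtColor(np.load('pics/s5.npz')['im'],cv2.COLOR_RGB2GRAY)
print('s0');[print(v,g0[v,322:342]) for v in range(243,258)]
print('s5');[print(v,g2[v,322:342]) for v in range(240,258)]
def proj(p):
    c=np.linalg.inv(E)@np.r_[p,1]; return cv2.projectPoints(c[:3].reshape(1,1,3),np.zeros(3),np.zeros(3),K,np.array([k1,0,0,0.]))[0].ravel().round(2)
a=np.array([.6113,-.0696,.034]); print(proj(a))
for r in (.014,.016): print(r,max(proj(a+[r*np.cos(t),r*np.sin(t),0])[0] for t in np.linspace(0,6.28,60)))
print(proj(a+[.01,0,0]),proj(a+[0,.01,0]),proj(a+[0,0,.01]))
```

```text
s0
243 [255 255 255 255 255 255 189 113 121 123 121 123 122 122 127 129 131 127
 125 122]
244 [255 253 254 255 255 255 248 141 124 112 114 118 123 128 129 132 129 128
 127 125]
245 [253 253 254 255 255 253 189 165 190 181 154 127 119 123 125 129 131 132
 129 126]
246 [253 255 255 255 226 159 130 170 201 198 189 177 150 124 118 125 128 128
 129 128]
247 [255 255 253 197 134 117 127 173 195 190 194 194 189 188 178 150 125 119
 122 124]
248 [255 230 165 127 117 122 134 174 200 196 195 193 192 190 185 185 187 180
 157 127]
249 [201 136 121 123 126 124 122 130 162 195 202 193 188 186 190 192 197 200
 192 179]
250 [125 119 127 127 127 127 123 105 102 113 144 181 191 192 195 197 195 194
 192 189]
251 [122 128 125 128 127 127 122 104  90  78  77 153 197 198 194 192 192 188
 184 182]
252 [128 125 126 126 125 127 121 107  89  79  75 157 200 194 190 187 184 183
 180 181]
253 [125 128 124 126 124 124 118 101  77  68 121 184 195 190 181 179 179 180
 180 182]
254 [126 125 124 123 122 119 111 119 146 173 190 191 187 183 182 180 180 182
 182 184]
255 [125 122 122 119 119 113 132 175 198 194 190 183 
[... 1166 characters left out ...]
]
251 [109 111 113 110 112 113 116 102  77  74  59 108 162 179 175 171 169 166
 165 161]
252 [114 113 115 110 111 113 112  98  72  70  69 134 176 174 169 166 162 161
 159 160]
253 [113 113 112 110 109 108 111  93  56  52 106 162 177 165 160 158 158 159
 161 161]
254 [113 111 113 110 108 106 105 111 127 153 169 171 164 161 159 160 161 159
 161 163]
255 [110 111 110 107 106 102 111 151 174 174 168 160 159 159 160 161 161 162
 164 164]
256 [109 108 107 106 101  96 120 161 171 162 159 160 162 161 161 161 163 163
 164 165]
257 [108 104 104 103 112 144 164 163 162 160 157 161 159 163 162 164 163 166
 167 171]
[326.34 251.82]
0.014 331.91
0.016 332.71
[328.99 250.33] [323.4  250.55] [326.28 248.34]
```

```bash
python3 -m handwheel '[{"tx":-1.8,"ty":-1.9,"tz":0,"roll":0},{"tx":0,"ty":0,"tz":0,"roll":0},{"tx":0,"ty":0,"tz":2,"roll":0},{"tx":0,"ty":0,"tz":3,"roll":0},{"tx":0,"ty":0,"tz":3,"roll":0},{"tx":0,"ty":0,"tz":0,"roll":0},{"tx":0,"ty":0,"tz":0,"roll":0}]'
```

```text
t: 15.08
tool_pos: [0.613, -0.0699, 0.0626]
tool_rot: [-3.14, -0.083, 0.002]
contact_force: [0.7, 0.1, -1.9]
opening: 0.0266
grip_force: 44.9
```

```bash
python3 -m handwheel '[{"tx":0,"ty":0,"tz":4,"roll":0},{"tx":0,"ty":0,"tz":4,"roll":0},{"tx":0,"ty":0,"tz":4,"roll":0},{"tx":0,"ty":0,"tz":2,"roll":0},{"tx":0,"ty":0,"tz":0,"roll":0},{"tx":0,"ty":0,"tz":0,"roll":0}]'
python3 -m handwheel '[{"tx":0,"ty":0,"tz":0,"roll":0},{"tx":0,"ty":0,"tz":0,"roll":0},{"tx":0,"ty":0,"tz":0,"roll":0},{"tx":0,"ty":0,"tz":0,"roll":0}]' 42
python3 -m handwheel '[{"tx":0,"ty":0,"tz":-10,"roll":0},{"tx":0,"ty":0,"tz":-30,"roll":0},{"tx":0,"ty":0,"tz":-35,"roll":0},{"tx":0,"ty":0,"tz":-35,"roll":0},{"tx":0,"ty":0,"tz":-35,"roll":0},{"tx":0,"ty":0,"tz":-15,"roll":0},{"tx":0,"ty":0,"tz":0,"roll":0},{"tx":0,"ty":0,"tz":0,"roll":0}]' 85
python3 w.py w9; python3 b.py w9
python3 - <<'E'
from h import *
D=dict(np.load('pics/w9.npz'));im,d,K,k1,E=D['im'],D['d'],D['K'],float(D['k1']),D['E']
P=cloud(d,K,k1,E)
for c in ([.5034,-.0513],[.6116,-.0694]):
    m=((abs(P[...,2]-.069)<.015)&(np.linalg.norm(P[...,:2]-c,axis=2)<.012)); print(m.sum(),np.median(P[m],0) if m.any() else '')
E
```

```text
t: 15.58
tool_pos: [0.6132, -0.07, 0.049]
tool_rot: [-3.14, -0.083, 0.001]
contact_force: [1.1, -1.2, -2.3]
opening: 0.0266
grip_force: 44.9
t: 15.92
tool_pos: [0.6139, -0.0701, 0.05]
tool_rot: [3.14, 0.083, 0.002]
contact_force: [-0.8, 0.8, 0.0]
opening: 0.042
grip_force: 0.0
t: 16.58
tool_pos: [0.6141, -0.0702, 0.2114]
tool_rot: [3.14, 0.083, 0.005]
contact_force: [0.1, -0.5, -0.9]
opening: 0.0847
grip_force: 0.0
TCP [ 0.6131 -0.0699  0.2091] yaw 0.0528
board 560.0 -60.3 [175.7 131.7] 0.0514
far [614.1 -69.6]
near [506.  -51.1]
304 [ 0.50149374 -0.05092912  0.06916411]
558 [ 0.61180931 -0.06937836  0.0691349 ]
```

Run:
```python
from h import *
print(ctrl.get_obs()['q'].round(3))
T=np.array(optics.camera_params('wrist')['tool_from_camera'])
for n in ('w2','w3','w6','w9'):
    D=dict(np.load('pics/%s.npz'%n));im,d,K,k1=D['im'],D['d'],D['K'],float(D['k1'])
    P=cloud(d,K,k1,T)*1000
    m=(abs(P[...,1])<60)&(abs(P[...,1])>10)&(abs(P[...,0])<14)&(P[...,2]>-45)&(P[...,2]<25)&(d>0)
    Q=P[m]; print(n,m.sum(),np.percentile(Q[:,2],[90,97,99,100]).round(1),np.percentile(abs(Q[:,1]),[1,99]).round(1), np.percentile(Q[:,0],[1,99]).round(1))
D=dict(np.load('pics/w9.npz'));im,d,K,k1,E=D['im'],D['d'],D['K'],float(D['k1']),D['E']
P=cloud(d,K,k1,E); m=(P[...,2]>.095)&(P[...,2]<.112)&(np.linalg.norm(P[...,:2]-[.557,-.06],axis=2)<.045)&(d>0)
c=max(cv2.findContours(m.astype(np.uint8),0,2)[0],key=cv2.contourArea); e=cv2.fitEllipse(c)
print('cap',np.round(e[0]+e[1],1),onplane([e[0]],.103,K,k1,E).round(4),cv2.boundingRect(c))
```

```text
[-0.234  0.049  1.654  0.     1.439  1.284]
w2 5114 [-14.8 -10.5  -8.   -5.6] [29.7 43.4] [-9.6 12.3]
w3 5200 [-8.1  7.7 18.7 25. ] [10.1 30.9] [-9.5 13. ]
w6 4765 [-12.2  -7.5  -5.3  -2.3] [20.8 34.6] [-9.7 12.8]
w9 4953 [-20.4 -16.7 -15.2 -13. ] [42.  55.9] [-9.9 12.3]
cap [307.1 301.   65.1  68.7] [[ 0.5611 -0.0601  0.103 ]] (273, 268, 70, 66)
```

```bash
python3 -m handwheel '[{"tx":-15,"ty":-4,"tz":0,"roll":0},{"tx":-25,"ty":-5,"tz":0,"roll":0},{"tx":-14.9,"ty":-3.1,"tz":0,"roll":0},{"tx":0,"ty":0,"tz":30,"roll":0},{"tx":0,"ty":0,"tz":35,"roll":0},{"tx":0,"ty":0,"tz":20,"roll":0},{"tx":0,"ty":0,"tz":5,"roll":0},{"tx":0,"ty":0,"tz":0,"roll":0},{"tx":0,"ty":0,"tz":0,"roll":0}]' 85
python3 - <<'E'
from h import *
a=grab('scene')
x=cv2.resize(a[0][190:290,270:370],(600,600),interpolation=cv2.INTER_CUBIC); cv2.imwrite('pics/c8.png',x[:,:,::-1]); print(tool().round(4))
im,d,K,k1,E=grab('wrist','w10.png'); P=cloud(d,K,k1,np.array(optics.camera_params('wrist')['tool_from_camera']))*1000
z=-(.103-ctrl.get_obs()['tool_pos'][2])*1000
m=(abs(P[...,2]-z)<5)&(np.hypot(P[...,0],P[...,1])<36)&(d>0)
c=max(cv2.findContours(m.astype(np.uint8),0,2)[0],key=cv2.contourArea);Q=P[m]
print(z,m.sum(),np.median(Q,0).round(1),Q.min(0).round(1),Q.max(0).round(1))
E
```

```text
t: 17.38
tool_pos: [0.5578, -0.0608, 0.119]
tool_rot: [-3.14, -0.083, 0.002]
contact_force: [0.2, -0.2, 0.8]
opening: 0.0846
grip_force: 0.0
[[ 9.986e-01  5.280e-02  1.400e-03  5.587e-01]
 [ 5.280e-02 -9.986e-01 -4.000e-04 -6.100e-02]
 [ 1.300e-03  4.000e-04 -1.000e+00  1.203e-01]
 [ 0.000e+00  0.000e+00  0.000e+00  1.000e+00]]
18.035773997200383 8757 [ 3.  -0.8 15.7] [-28.2 -30.4  13.2] [29.7 28.5 23. ]
```

View pics/c8.png

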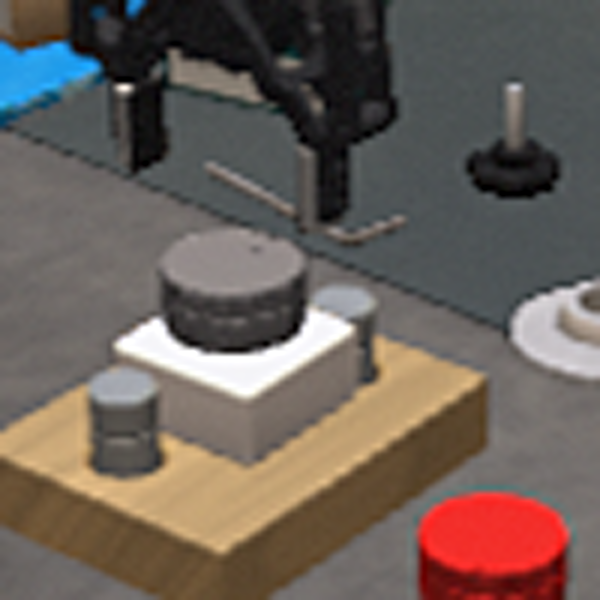

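The crop shows both dogs seated beside the jar at crop (125,420) and (350,330). The cap at (233,290) lies between the open fingers.

```bash
python3 -m handwheel '[{"tx":0.6,"ty":-0.8,"tz":15,"roll":0},{"tx":0,"ty":0,"tz":20,"roll":0},{"tx":0,"ty":0,"tz":10,"roll":0},{"tx":0,"ty":0,"tz":4,"roll":0},{"tx":0,"ty":0,"tz":0,"roll":0},{"tx":0,"ty":0,"tz":0,"roll":0}]'
```

```text
t: 17.98
tool_pos: [0.5591, -0.0602, 0.0713]
tool_rot: [3.14, 0.083, 0.002]
contact_force: [0.8, 0.5, -0.5]
opening: 0.0852
grip_force: 0.0
```

```bash
python3 -m handwheel '[{"tx":0,"ty":0,"tz":0,"roll":0},{"tx":0,"ty":0,"tz":0,"roll":0},{"tx":0,"ty":0,"tz":0,"roll":0},{"tx":0,"ty":0,"tz":0,"roll":0},{"tx":0,"ty":0,"tz":0,"roll":0},{"tx":0,"ty":0,"tz":0,"roll":0}]' 50 80
python3 -c "
from h import *;o=ctrl.get_obs();print(o['wrist_torque'],o['tool_pos'])"
```

```text
t: 18.48
tool_pos: [0.5595, -0.0603, 0.0723]
tool_rot: [3.14, 0.083, 0.003]
contact_force: [-2.3, 0.8, 4.9]
opening: 0.0565
grip_force: 84.1
[0.0989096  0.32653723 0.01580946] [ 0.55948764 -0.06025054  0.07229327]
```

```bash
cat > q.py <<'E'
from h import *
o=ctrl.get_obs();T=tool();print('wt',o['wrist_torque'].round(2),'F',o['contact_force'].round(1),'p',o['tool_pos'].round(4),'yaw',np.arctan2(T[1,0],T[0,0]).round(3),'z',T[:3,2].round(3))
E
python3 -m handwheel '[{"tx":0,"ty":0,"tz":0,"roll":-0.05},{"tx":0,"ty":0,"tz":0,"roll":-0.05},{"tx":0,"ty":0,"tz":0,"roll":-0.05},{"tx":0,"ty":0,"tz":0,"roll":-0.05},{"tx":0,"ty":0,"tz":0,"roll":0}]'; python3 q.py
python3 -m handwheel '[{"tx":0,"ty":0,"tz":0,"roll":-0.05},{"tx":0,"ty":0,"tz":0,"roll":-0.05},{"tx":0,"ty":0,"tz":0,"roll":-0.05},{"tx":0,"ty":0,"tz":0,"roll":-0.05},{"tx":0,"ty":0,"tz":0,"roll":0}]'; python3 q.py
```

```text
t: 18.9
tool_pos: [0.5597, -0.0602, 0.0723]
tool_rot: [3.115, 0.397, 0.004]
contact_force: [-1.5, 0.5, 5.1]
opening: 0.0565
grip_force: 84.3
wt [0.07 0.23 0.05] F [-1.5  0.5  5.1] p [ 0.5597 -0.0602  0.0723] yaw 0.254 z [ 0.003 -0.001 -1.   ]
t: 19.32
tool_pos: [0.5598, -0.0603, 0.0725]
tool_rot: [3.06, 0.705, 0.004]
contact_force: [-1.5, 1.4, 7.4]
opening: 0.0565
grip_force: 84.5
wt [ 0.1   0.23 -0.08] F [-1.5  1.4  7.4] p [ 0.5598 -0.0603  0.0725] yaw 0.453 z [ 0.003 -0.    -1.   ]
```

```bash
for i in 1; do python3 -m handwheel '[{"tx":0,"ty":0,"tz":0,"roll":-0.05},{"tx":0,"ty":0,"tz":-0.1,"roll":-0.05},{"tx":0,"ty":0,"tz":-0.1,"roll":-0.05},{"tx":0,"ty":0,"tz":0,"roll":0}]'; python3 q.py; done
python3 -m handwheel '[{"tx":0,"ty":0,"tz":-0.1,"roll":-0.05},{"tx":0,"ty":0,"tz":-0.1,"roll":-0.05},{"tx":0,"ty":0,"tz":-0.1,"roll":-0.05},{"tx":0,"ty":0,"tz":0,"roll":0}]'; python3 q.py
python3 -m handwheel '[{"tx":0,"ty":0,"tz":-0.1,"roll":-0.05},{"tx":0,"ty":0,"tz":-0.1,"roll":-0.05},{"tx":0,"ty":0,"tz":-0.1,"roll":-0.05},{"tx":0,"ty":0,"tz":0,"roll":0}]'; python3 q.py
```

```text
t: 19.65
tool_pos: [0.5598, -0.0602, 0.0728]
tool_rot: [2.999, 0.933, 0.004]
contact_force: [-1.7, 1.2, 7.4]
opening: 0.0565
grip_force: 84.5
wt [ 0.18  0.27 -0.03] F [-1.7  1.2  7.4] p [ 0.5598 -0.0602  0.0728] yaw 0.603 z [ 0.003 -0.    -1.   ]
t: 19.98
tool_pos: [0.5599, -0.0601, 0.0731]
tool_rot: [2.92, 1.155, 0.004]
contact_force: [-0.4, 1.6, 5.9]
opening: 0.0565
grip_force: 84.4
wt [ 0.26  0.25 -0.03] F [-0.4  1.6  5.9] p [ 0.5599 -0.0601  0.0731] yaw 0.753 z [ 0.003 -0.    -1.   ]
t: 20.32
tool_pos: [0.5599, -0.06, 0.0733]
tool_rot: [2.825, 1.37, 0.004]
contact_force: [-0.7, 1.6, 6.0]
opening: 0.0564
grip_force: 84.4
wt [0.27 0.22 0.01] F [-0.7  1.6  6. ] p [ 0.5599 -0.06    0.0733] yaw 0.903 z [ 0.003 -0.    -1.   ]
```

```bash
cat > j.py <<'E'
import sys
from h import *
if sys.argv[1]=='live':
    im,d,K,k1,E=grab('wrist'); a=grab('scene'); b=grab('top')
    o=np.zeros((480,800,3),np.uint8); o[:,:400]=cv2.resize(im[160:,160:480],(400,400),interpolation=cv2.INTER_CUBIC)[:,:] if 0 else cv2.resize(im[100:460,170:470],(400,480),interpolation=cv2.INTER_CUBIC)
    o[:,400:]=cv2.resize(a[0][200:296,270:350],(400,480),interpolation=cv2.INTER_CUBIC); cv2.imwrite('pics/'+sys.argv[2],o[:,:,::-1]); np.savez('pics/s_'+sys.argv[2][:-4],im=a[0])
else:
    D=dict(np.load('pics/%s.npz'%sys.argv[1]));im,d,K,k1,E=D['im'],D['d'],D['K'],float(D['k1']),D['E']
hsv=cv2.cvtColor(im,cv2.COLOR_RGB2HSV)
P=cloud(d,K,k1,E)
m=(hsv[...,2]>225)&(hsv[...,1]<25)&(abs(P[...,2]-.071)<.008)&(np.linalg.norm(P[...,:2]-[.558,-.06],axis=2)<.06)
c=np.argwhere(m)[:,::-1].astype(float); W=onplane(c,.071,K,k1,E)*1000
r=cv2.minAreaRect(W[:,:2].astype(np.float32)); print(m.sum(),r)
E
python3 j.py w3; python3 j.py w6; python3 j.py live c9.png
```

```text
2714 ((558.6537475585938, -60.276145935058594), (71.15158081054688, 70.8217544555664), 6.248937606811523)
2994 ((546.9007568359375, -61.346397399902344), (95.14569854736328, 71.17080688476562), 4.213949203491211)
5112 ((565.6412963867188, -58.60694885253906), (56.94378662109375, 70.58335876464844), 18.68888282775879)
```

View pics/c9.png

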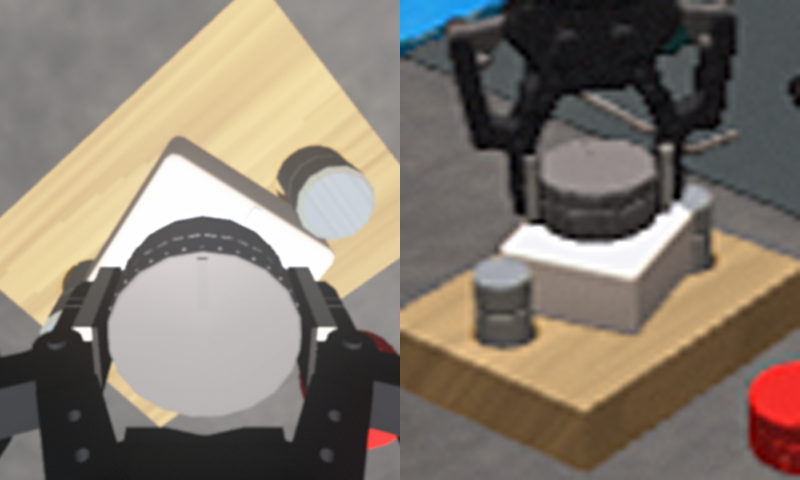

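The composite shows the jar turned about 0.22 rad and stopped against the dogs. The pointer mark is still centred between the fingers, so the cap hasn't slipped. That puts the cap at about 0.63 rad relative to the jar, and roughly 0.3 more is needed.

```bash
python3 -m handwheel '[{"tx":0,"ty":0,"tz":-0.1,"roll":-0.05},{"tx":0,"ty":0,"tz":-0.1,"roll":-0.05},{"tx":0,"ty":0,"tz":-0.1,"roll":-0.05},{"tx":0,"ty":0,"tz":0,"roll":0}]'; python3 q.py
python3 -m handwheel '[{"tx":0,"ty":0,"tz":-0.1,"roll":-0.05},{"tx":0,"ty":0,"tz":-0.1,"roll":-0.05},{"tx":0,"ty":0,"tz":-0.1,"roll":-0.05},{"tx":0,"ty":0,"tz":0,"roll":0}]'; python3 q.py
sed -i 's/minAreaRect(W\[:,:2\].astype(np.float32)); print(m.sum(),r)/minAreaRect(W[:,:2].astype(np.float32)); print(m.sum(),r)\nnp.savez("pics\/jl",im=im,m=m,W=W)/' j.py; python3 j.py live c10.png
```

```text
t: 20.8
tool_pos: [0.56, -0.06, 0.0737]
tool_rot: [2.715, 1.578, 0.004]
contact_force: [-0.7, 1.5, 6.8]
opening: 0.0566
grip_force: 84.4
wt [ 0.23  0.22 -0.04] F [-0.7  1.5  6.8] p [ 0.56   -0.06    0.0737] yaw 1.053 z [ 0.003 -0.    -1.   ]
t: 21.13
tool_pos: [0.5599, -0.06, 0.0739]
tool_rot: [2.588, 1.777, 0.004]
contact_force: [-0.1, 1.2, 6.7]
opening: 0.0564
grip_force: 84.4
wt [0.23 0.22 0.08] F [-0.1  1.2  6.7] p [ 0.5599 -0.06    0.0739] yaw 1.203 z [ 0.003 -0.    -1.   ]
5259 ((566.1552124023438, -38.39088439941406), (48.75167465209961, 93.08782196044922), 69.52400970458984)
```

Run:
```python
from h import *
D=dict(np.load('pics/jl.npz')); m=D['m'].astype(np.uint8)
n,l,st,c=cv2.connectedComponentsWithStats(m); i=1+st[1:,4].argmax()
im,d,K,k1,E=grab('wrist')
h=cv2.convexHull(max(cv2.findContours((l==i).astype(np.uint8),0,2)[0],key=len))
ap=cv2.approxPolyDP(h,3,True)[:,0]; W=onplane(ap,.071,K,k1,E)[:,:2]
for k in range(len(W)):
    e=W[(k+1)%len(W)]-W[k]; print(ap[k],(np.linalg.norm(e)*1000).round(1),np.degrees(np.arctan2(e[1],e[0])).round(1)%90)
a,b=[np.load('pics/s_c%d.npz'%k)['im'].astype(int) for k in (9,10)]
x=abs(a-b).max(2)[248:275,300:345]; print('jar scene diff',x.max(),(x>25).sum())
a0=np.load('pics/s5.npz')['im'].astype(int); x=abs(a0-b).max(2)[248:275,300:330]; print('vs before',x.max(),(x>25).sum())
```

```text
[413 309] 90.1 69.80000000000001
[229 312] 7.6 0.0
[222 299] 63.9 19.0
[323 216] 3.7 83.2
[331 214] 62.6 19.200000000000003
jar scene diff 71 8
vs before 186 113
```

```bash
python3 -m handwheel '[{"tx":0,"ty":0,"tz":-0.7,"roll":0},{"tx":0,"ty":0,"tz":-0.7,"roll":0},{"tx":0,"ty":0,"tz":-0.6,"roll":0},{"tx":0,"ty":0,"tz":0,"roll":0}]'; python3 q.py
python3 -m handwheel '[{"tx":0,"ty":0,"tz":-1,"roll":0},{"tx":0,"ty":0,"tz":-1,"roll":0},{"tx":0,"ty":0,"tz":0,"roll":0}]'; python3 q.py
```

```text
t: 21.67
tool_pos: [0.5587, -0.0601, 0.074]
tool_rot: [2.59, 1.777, 0.001]
contact_force: [1.0, 0.4, 2.2]
opening: 0.0567
grip_force: 84.5
wt [ 0.06 -0.08  0.06] F [1.  0.4 2.2] p [ 0.5587 -0.0601  0.074 ] yaw 1.202 z [ 0.001 -0.    -1.   ]
t: 21.92
tool_pos: [0.558, -0.0599, 0.0753]
tool_rot: [-2.59, -1.777, 0.001]
contact_force: [0.3, 0.5, -0.7]
opening: 0.0563
grip_force: 84.7
wt [-0.04  0.05 -0.01] F [ 0.3  0.5 -0.7] p [ 0.558  -0.0599  0.0753] yaw 1.203 z [-0.001  0.    -1.   ]
```

```bash
python3 -m handwheel '[{"tx":0,"ty":0,"tz":-2,"roll":0},{"tx":0,"ty":0,"tz":-2,"roll":0},{"tx":0,"ty":0,"tz":-2,"roll":0},{"tx":0,"ty":0,"tz":-2,"roll":0},{"tx":0,"ty":0,"tz":0,"roll":0},{"tx":0,"ty":0,"tz":0,"roll":0}]'; python3 q.py
python3 - <<'E'
from h import *
a=grab('scene')[0].astype(int); b=np.load('pics/s_c10.npz')['im'].astype(int)
x=abs(a-b).max(2)[248:275,300:345]; print('jar diff',x.max(),(x>25).sum())
E
```

```text
t: 22.42
tool_pos: [0.5587, -0.06, 0.084]
tool_rot: [2.59, 1.777, 0.001]
contact_force: [-1.6, -0.6, -0.5]
opening: 0.0563
grip_force: 84.7
wt [ 0.01 -0.01  0.02] F [-1.6 -0.6 -0.5] p [ 0.5587 -0.06    0.084 ] yaw 1.203 z [ 0.001 -0.    -1.   ]
jar diff 81 6
```

```bash
python3 -m handwheel '[{"tx":0,"ty":0,"tz":-4,"roll":0},{"tx":0,"ty":0,"tz":-6,"roll":0},{"tx":0,"ty":0,"tz":-6,"roll":0},{"tx":0,"ty":0,"tz":-5,"roll":0},{"tx":0,"ty":0,"tz":-3,"roll":0},{"tx":0,"ty":0,"tz":0,"roll":0},{"tx":0,"ty":0,"tz":0,"roll":0},{"tx":0,"ty":0,"tz":0,"roll":0},{"tx":0,"ty":0,"tz":0,"roll":0},{"tx":0,"ty":0,"tz":0,"roll":0},{"tx":0,"ty":0,"tz":0,"roll":0}]'; python3 q.py
python3 - <<'E'
from h import *
a=grab('scene')[0].astype(int); b=np.load('pics/s_c10.npz')['im'].astype(int)
x=abs(a-b).max(2)[252:275,300:345]; print('jar diff',x.max(),(x>25).sum())
im,d,K,k1,E=grab('wrist'); P=cloud(d,K,k1,E)
m=(np.linalg.norm(P[...,:2]-[.559,-.06],axis=2)<.028)&(P[...,2]>.12)&(P[...,2]<.16)&(d>0); print('cap top z',np.median(P[m],0).round(4))
A=np.c_[P[m][:,:2],np.ones(m.sum())]; print('tilt',np.linalg.lstsq(A,P[m][:,2],rcond=None)[0][:2].round(3), ctrl.get_obs()['dq'].round(4))
E
```

```text
t: 23.38
tool_pos: [0.5583, -0.06, 0.1073]
tool_rot: [-2.59, -1.777, 0.001]
contact_force: [0.6, -0.9, -0.4]
opening: 0.0563
grip_force: 84.7
wt [0.   0.04 0.02] F [ 0.6 -0.9 -0.4] p [ 0.5583 -0.06    0.1073] yaw 1.203 z [-0.001  0.    -1.   ]
jar diff 19 0
cap top z [ 0.5608 -0.0555  0.1397]
tilt [-0.039 -0.093] [-0.0003 -0.0005 -0.0014 -0.0017 -0.0012  0.0011]
```

Run:
```python
from h import *
im,d,K,k1,E=grab('wrist'); P=cloud(d,K,k1,E)
m=(np.linalg.norm(P[...,:2]-[.5595,-.06],axis=2)<.022)&(abs(P[...,2]-.139)<.007)&(d>0); Q=P[m]
A=np.c_[Q[:,:2],np.ones(len(Q))]; print(len(Q),np.median(Q,0).round(4),np.linalg.lstsq(A,Q[:,2],rcond=None)[0][:2].round(3))
D=np.load('pics/w9.npz'); P=cloud(D['d'],D['K'],float(D['k1']),D['E'])
m=(np.linalg.norm(P[...,:2]-[.5595,-.06],axis=2)<.022)&(abs(P[...,2]-.104)<.007); Q=P[m]
A=np.c_[Q[:,:2],np.ones(len(Q))]; print('ref',len(Q),np.median(Q,0).round(4),np.linalg.lstsq(A,Q[:,2],rcond=None)[0][:2].round(3))
```

```text
8508 [ 0.5599 -0.059   0.1399] [0.001 0.001]
ref 1960 [ 0.5601 -0.06    0.1046] [ 0.003 -0.   ]
```

The cap is level and still, so I'm handing in.

```bash
python3 -c "
from station import ctrl; print(ctrl.finish_job())"
```

```text
the job is handed in; nothing more can be done
None
```

The job is handed in, but the judge's verdict isn't shown: both dogs are in their bores, and the cap was unscrewed about 0.93 rad relative to the jar. The gripper now holds the cap level and still about 2 cm above the mouth, the jar is standing in its place, and it took about 24 s.

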